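# Gauge a roller pin in the ring rack

### The job

Size the loose steel roller pin in the ring rack: lift it off its wooden rest by the black handle and slide it nose first through the row of rings, from the wide green end, until a ring stops it. Keep pressing gently until the sprung row has given way by about 4 mm and hold it so for a second, never pushing it back more than 8 mm; then let go and leave the pin lying through the rings. Leave the masking tape, the blue spool and the polish tin where they are.

Things in the scene. Friction and masses are not known exactly. Their poses are not given: they have to be found in the camera images.
- pin_grip (a point): Centre of the loose pin's black handle: a bar 45 mm long (x), 20 mm wide (y), 24 mm high (z), gripped across the 20 mm. x points along the pin to the nose, z up. A round steel shaft, 18 mm across, 150 mm long, starts 22.5 mm ahead of this point. The pin weighs about 90 g, centre of mass about 100 mm ahead. It starts level in its rest, axis 36 mm above the bench.
- pin_nose (a point): Centre of the flat nose at the front end of the pin, 172.5 mm ahead of pin_grip on the pin's axis. The nose is 15 mm across and widens to the full 18 mm within 4 mm.
- pin: The loose pin as a whole; origin and axes are those of pin_grip.
- pin_rest: Fixed low wooden rest, 115 x 44 mm, with two dark V cradles (42 mm either side of its centre along x) that carry the shaft; the handle hangs free past its -x end. Origin at the centre of its underside on the bench.
- ring_rack: Fixed grey base of the rack (x -57 to 163, y -37 to 37 mm about the origin), carrying the sprung row: upright ring plates 8 mm thick, 46 mm wide, tops 103 mm above the bench, bores shrinking along +x: green strip 24 mm (front face at x = 0), yellow 22 mm (26 mm), blue 20 mm (50 mm), red 13 mm. Origin on the bench under the green ring's front face; z up.
- row_mouth (a point): On the green ring's front face, 75 mm above the bench, on the pin line, which runs along this +x through all bores (z up). Green, yellow and blue bores share their lowest line, 10 mm below the pin line, so the pin (radius 9 mm) can slide on it and passes all three. A U-shaped saddle of the row stands 27 mm before this point, floor 10 mm below the line, inner width 26 mm.
- ring_row (a joint): How far (m) the row of rings, with saddle, is pushed back along +x against its spring: 0 free, at most 0.012. The spring is preloaded: the row stays at 0 up to 1.5 N, then gives 1 mm for every further 1.5 N (4 mm at 7.5 N). The red ring, which stops the pin, is clamped to the row anywhere from 74 to 109 mm behind the green ring's front face; where is not measured.
- masking_tape: Loose roll of masking tape lying flat, 96 mm across, 25 mm high; bystander. Origin under its centre.
- blue_spool: Loose upright spool of blue thread, 40 mm across, 54 mm high; bystander. Origin under its centre.
- polish_tin: Loose flat polish tin with a black lid, 68 mm across, 24 mm high; bystander. Origin under its centre.

How it is judged:
By the outcome, as a careful person would: the job done as asked, in the order asked, and still so for the second after the job is handed in, with the robot touching nothing.
It also fails if it takes over 51 s, if anything falls off the work surface, if the arm or the gripper's body presses on something with over 40 N, if the wrist force passes 120 N, or if a joint passes its speed limit or range.

### The arm

A 7-joint arm with a two-finger parallel gripper is mounted at the origin on a cart in front of the work surface, level with it; the furniture and walls round the work are solid. World frame = base frame: x ahead of the robot, y to its left, z up, the work surface at z = 0. Lengths are in m, angles in rad, forces in N, time in s.
With the tool pointing down it reaches from about 0.425 to 0.825 m from the base axis. Payload 3.6 kg.
Tool frame: the origin (TCP) lies midway between the tips of the shut fingers; the grasp point (between the pads) lies 19 mm behind it; z points along the fingers, y is the line along which they close (so a half turn about z gives the same grasp; the last joint's range is limited). The gripper opens to 85 mm and grips with 20 to 120 N. Pads are 22 mm wide; open, the fingers measure 114 mm over their backs; the gripper's body (76 mm by 85 mm) begins 54 mm behind the grasp point. The pads swing forward as they close: fully open they stand 13 mm farther back than shut.
Start: joints at [1.321, 0.615, -0.013, 1.423, 0.008, 1.103, -0.04], TCP at [0.144, -0.634, 0.231] pointing down, gripper open.
Joint ranges: [-3.12, 3.12], [-0.3, 2.06], [-1.34, 1.32], [0.26, 2.42], [-1.36, 4.5], [0.01, 1.98], [-2.84, 2.84]. Speed limits (rad/s): [2.79, 2.79, 3.14, 3.14, 3.14, 3.14, 3.14].

### API

Orientations are given as a unit quaternion [w, x, y, z].
In Python, from cell import arm gives the robot as it stands.
- The arm moves only by the tool servo_tool, never from a script. Its argument "rows" is one flat list of numbers, 6 for each row, row after row: the shift along the tool's x, y, z in mm, then the turn, a rotation vector about the tool's x, y, z in rad. In form: [x, y, z, wx, wy, wz, x, y, z, wx, wy, wz, ...]. A call has 1 to 12 rows; each row is the pose to reach, as a shift and turn from the pose commanded when the call began, along the tool's axes at that moment; what a row does not reach only later rows make up. A row lasts 1/8 s, in which the tool goes at most 62.5 mm and 10.7 degrees, less where a joint would pass 70% of its speed; a pose out of reach is approached as far as the arm can. A call with a gripper value outside its range is refused whole. "hand" is the opening, from 0 (shut) to 1 (fully open), set as the call begins (left out, the last holds). The fingers move at their own pace and stop on an object; "force" is the grip in N (left out, the last holds). Time passes only in rows, so rows that repeat a pose let the fingers close. It gives the time, the measured TCP pose, the force, the opening and the grip force at its end, in the units of the state.
- arm.state(): the state, without advancing time (a new reading comes with each control period).
- arm.grab_frame(name): name is "side" or "top"; returns a dict with "pixels" (400x640x3 uint8, blue, green, red), "fovy" (degrees; the focal length in pixels is half the picture's height over the tangent of half this angle, whatever the lens; pixels are square), "cx", "cy" (the principal point, pixels), "xyz" and "rotation" of the camera in the world. Camera axes: x right, y down, z forward; pixel columns grow to the right and rows downward; lengths in m; the calibration is good to about 2 mm. A picture is of the moment at which its call begins. There is no depth.
- arm.job_done(): hands the job in; it is judged then, once.
The state is a dict: "clock": time; "q": joint angles; "joint_vel": joint speeds; "effort": joint torques, N m; "tool_pos": TCP position; "eef_rot": TCP orientation; "contact_force": force on the tool from outside, world axes, zero at the start; "moment": the same for the moment, N m; "finger_gap": finger opening in m; "finger_force": force on a finger pad.
Only numpy, scipy, OpenCV 4.12 (cv2) and the standard library are available. Lean on these libraries where they do the work, as an engineer would, in place of code of your own. Each camera call takes 0.05 s, during which the arm holds its last target. There are 200 camera calls.

## Working session

There is one attempt and no reset: what is moved stays moved. The work goes in short steps, Python scripts to look and compute and a tool call to move; the robot and the scene stay as the last step left them, time stands still between calls to the robot, and variables do not carry over. Pictures are saved under pics/ and viewed, at most 10 in all, crops included, and the job is handed in when it is done.

Besides the shell and the picture viewer there is one more tool, called after "Emit:" in YAML: its name, and indented under it one key for each argument. servo_tool: Moves the arm, as the interface text tells. Its arguments: {"type":"object","properties":{"rows":{"type":"array"},"hand":{"type":"number"},"force":{"type":"number"}},"required":["rows"]}

```bash
mkdir -p pics; python3 - <<'E'
from cell import arm
import cv2
s=arm.state();print(s)
for n in("side","top"):
    f=arm.grab_frame(n);cv2.imwrite(f"pics/{n}0.png",f["pixels"])
    print(n,{k:v for k,v in f.items() if k!="pixels"})
E
```

```text
{'clock': 0.0, 'q': array([ 1.32147693,  0.61592616, -0.01263386,  1.42492483,  0.00810619,
        1.10340866, -0.04042581]), 'joint_vel': array([ 1.03926909e-03, -8.49928444e-05, -1.41033487e-05,  1.15108525e-03,
       -8.93042858e-04,  5.21523896e-04,  9.60231356e-05]), 'effort': array([-2.62571220e-04, -4.69212162e+01,  2.59290989e-01, -1.71032792e+01,
        1.00404714e-02,  9.72888985e-03,  1.10375078e-05]), 'tool_pos': array([ 0.14348098, -0.6331669 ,  0.23012502]), 'eef_rot': array([-1.29826289e-03,  9.93796281e-01,  1.11208090e-01, -1.62548675e-04]), 'contact_force': array([-0.3477922 , -0.34402203, -0.23831304]), 'moment': array([-0.00499357, -0.03871259, -0.04687654]), 'finger_force': 0.0, 'finger_gap': 0.0852426418145335}
side {'fovy': 48.95543531455084, 'cx': 319.9493428882739, 'cy': 199.0646920192566, 'xyz': array([0.2081791 , 0.75516567, 0.52772797]), 'rotation': array([ 0.12111617, -0.20514544,  0.84847904, -0.47257756])}
top {'fovy': 50.66608060707715, 'cx': 326.51500487450113, 'cy': 200.23442060977166, 'xyz': array([0.41114047, 0.08481882, 0.91019753]), 'rotation': array([-0.0652919 ,  0.70806345, -0.70214524,  0.03708348])}
```

View pics/side0.png

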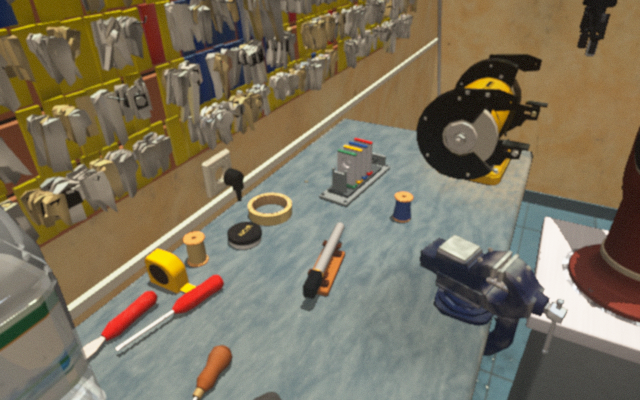

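View pics/top0.png

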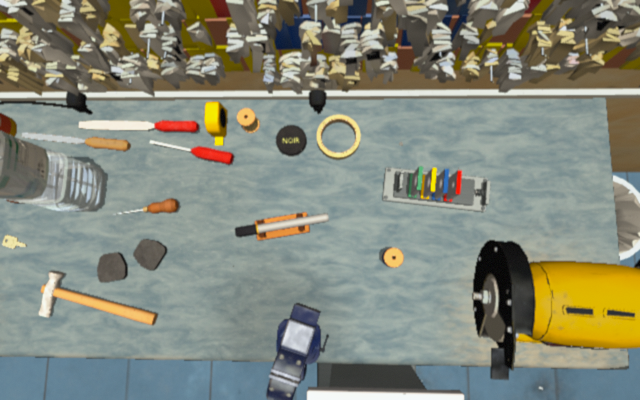

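Side view: pin runs from handle (313,290) to nose (340,228); rack is at (355,170). Top view: handle (245,231), nose (327,217), rack (384–490, 168–210). Next I'll enlarge these areas.

```bash
cat > h.py <<'E'
import numpy as np, cv2
from scipy.spatial.transform import Rotation as R
def cam(f):
    q=f["rotation"];return R.from_quat([q[1],q[2],q[3],q[0]]).as_matrix(),np.array(f["xyz"]),200/np.tan(np.radians(f["fovy"]/2)),f["cx"],f["cy"]
def onplane(f,u,v,z):
    M,p,F,cx,cy=cam(f);d=M@np.array([(u-cx)/F,(v-cy)/F,1]);return p+d*(z-p[2])/d[2]
def proj(f,P):
    M,p,F,cx,cy=cam(f);c=(np.atleast_2d(P)-p)@M;return np.c_[cx+F*c[:,0]/c[:,2],cy+F*c[:,1]/c[:,2]]
E
python3 - <<'E'
from cell import arm
from h import *
t=arm.grab_frame("top");s=arm.grab_frame("side")
c=lambda f,x,y,w,h,k:cv2.resize(f["pixels"][y:y+h,x:x+w],None,fx=k,fy=k,interpolation=cv2.INTER_CUBIC)
a=c(t,225,195,120,50,6);b=c(t,375,155,120,65,6)
cv2.imwrite("pics/t1.png",np.vstack([a[:270],b[:320]]))
a=c(s,295,215,60,90,6);b=c(s,315,130,80,90,5.0)
h=max(a.shape[0],b.shape[0]);pad=lambda i:np.pad(i,((0,h-i.shape[0]),(0,0),(0,0)))
cv2.imwrite("pics/s1.png",np.hstack([pad(a),pad(b)]))
print(onplane(t,245,231,.036),onplane(t,327,217,.036),onplane(t,390,183,0),onplane(s,340,228,.036),onplane(s,313,290,.036))
E
```

```text
[0.47282878 0.29001548 0.036     ] [0.50339404 0.11912026 0.036     ] [ 0.58260631 -0.01601954  0.        ] [0.49914876 0.12638002 0.036     ] [0.46460023 0.30016087 0.036     ]
```

View pics/t1.png

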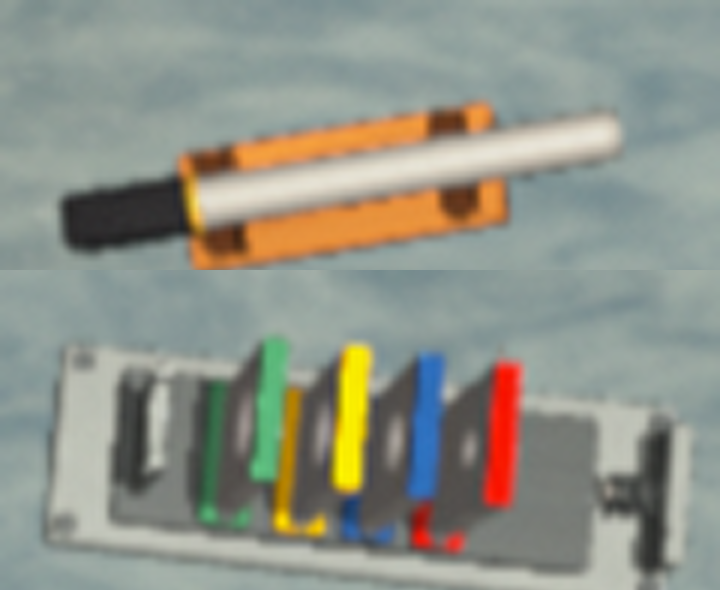

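View pics/s1.png

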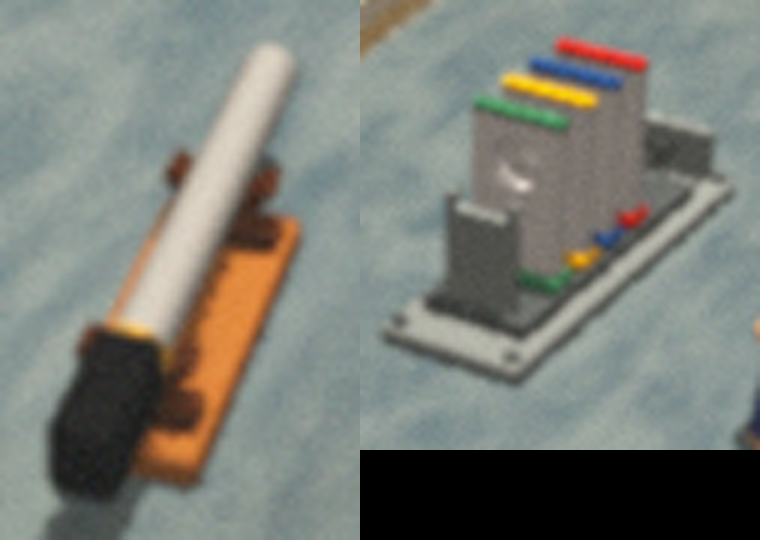

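Top crop: handle back edge is (62,203)–(70,248), shaft axis (200,203)→(621,133), and green strip front edge (264,338)–(251,478). Side crop: shaft axis (151,332)→(272,55), green strip at (475,105)–(568,122). Now I'll fit the poses.

```bash
cat > fit.py <<'E'
from cell import arm
from h import *
from scipy.optimize import least_squares
t=arm.grab_frame("top");s=arm.grab_frame("side")
T1=lambda u,v:(225+(u+.5)/6-.5,195+(v+.5)/6-.5)
T2=lambda u,v:(375+(u+.5)/6-.5,155+(v-270+.5)/6-.5)
S1=lambda u,v:(295+(u+.5)/6-.5,215+(v+.5)/6-.5)
S2=lambda u,v:(315+(u-360+.5)/5-.5,130+(v+.5)/5-.5)
def W(p,L):
    c,n=np.cos(p[2]),np.sin(p[2]);L=np.array(L);return np.c_[p[0]+c*L[:,0]-n*L[:,1],p[1]+n*L[:,0]+c*L[:,1],L[:,2]]
def run(obs_fn,x0):
    def r(p):
        return np.concatenate([(proj(f,W(p,L))-np.array(uv)).ravel() for f,L,uv in obs_fn(p)])
    o=least_squares(r,x0,loss="soft_l1",f_scale=.4);return o.x,r(o.x).reshape(-1,2)
def line(f,p,a,b):  # signed pixel dist of axis ends to observed line
    q=proj(f,W(p,[[.03,0,.036],[.165,0,.036]]));a,b=map(np.array,(a,b));d=(b-a)/np.linalg.norm(b-a);return (q-a)@np.array([-d[1],d[0]])
def pinres(p,cams="ts"):
    o=[]
    if "t" in cams:
        o+=[line(t,p,T1(200,203),T1(600,134.5)),(proj(t,W(p,[[.1725,0,.036]]))-T1(621,132)).ravel()*[1,.3],(proj(t,W(p,[[-.0225,0,.048]]))-T1(66,225)).ravel()*[1,.5]]
    if "s" in cams:
        o+=[line(s,p,S1(151,332),S1(272,55))]
    return np.concatenate(o)
for c in("ts","t"):
    o=least_squares(pinres,[.473,.29,-1.39],args=(c,));print("pin",c,o.x.round(4),pinres(o.x).round(2))
def rack(c):
    def g(p):
        h=p[3];o=[]
        if "t" in c:o.append((t,[[-.057,.037,h],[-.057,-.037,h],[.163,.037,h],[0,.023,.103],[0,-.023,.103],[.008,.023,.103],[.008,-.023,.103],[.026,.023,.103],[.026,-.023,.103],[.05,.023,.103],[.05,-.023,.103]],
          [T2(*q) for q in[(65,347),(45,543),(690,425),(264,338),(251,478),(290,338),(277,480),(345,347),(333,490),(420,354),(410,497)]]))
        if "s" in c:o.append((s,[[-.057,.037,h],[-.057,-.037,h],[.163,-.037,h],[0,.023,.103],[0,-.023,.103]],[S2(*q) for q in[(385,333),(515,378),(735,188),(475,105),(566,124)]]))
        return o
    return g
for c in("ts","t"):
    x,r=run(rack(c),[.57,-.07,-1.7,.006]);print("rack",c,x.round(4));print(r.round(2).tolist())
E
python3 fit.py; python3 - <<'E'
from cell import arm
from h import *
t=arm.grab_frame("top");s=arm.grab_frame("side")
for z in(0,.2,.3):print(z,[onplane(t,u,v,z).round(2).tolist() for u,v in((475,240),(640,260),(640,350),(510,375))])
print([ (z,proj(s,[[.35,-.3,z]]).round().tolist()) for z in(0,.2,.3,.4)], proj(s,[[.144,-.634,.231]]))
E
```

```text
pin ts [ 0.4725  0.2854 -1.3816] [ 0.76  0.01  0.46 -0.09 -0.41  0.33 -0.77 -0.02]
pin t [ 0.474   0.2856 -1.3895] [ 0.15 -0.09  0.48 -0.11 -0.49 -0.08 -1.49 -0.13]
rack ts [ 0.5738 -0.058  -1.6843  0.0045]
[[-0.17, -0.34], [-0.45, 0.33], [-2.17, -1.78], [0.28, 0.22], [0.19, 0.12], [0.09, 0.69], [0.04, 0.26], [0.26, 0.24], [0.12, -0.31], [0.26, 0.48], [-0.13, -0.02], [-1.58, -0.12], [-0.01, 0.29], [0.45, -0.24], [-0.84, -1.07], [-1.38, -0.06]]
rack t [ 0.5741 -0.0579 -1.6896  0.0063]
[[-0.02, -0.76], [-0.47, -0.05], [-1.86, -1.65], [0.3, 0.1], [0.1, -0.02], [0.11, 0.59], [-0.06, 0.15], [0.29, 0.19], [0.01, -0.38], [0.27, 0.49], [-0.24, -0.03]]
0 [[0.46, -0.19, 0.0], [0.42, -0.53, 0.0], [0.24, -0.51, 0.0], [0.19, -0.25, 0.0]]
0.2 [[0.45, -0.13, 0.2], [0.42, -0.4, 0.2], [0.28, -0.38, 0.2], [0.24, -0.18, 0.2]]
0.3 [[0.44, -0.1, 0.3], [0.42, -0.33, 0.3], [0.3, -0.32, 0.3], [0.26, -0.14, 0.3]]
[(0, [[464.0, 168.0]]), (0.2, [[477.0, 92.0]]), (0.3, [[485.0, 48.0]]), (0.4, [[494.0, -2.0]])] [[582.81078548  55.45433966]]
```

```bash
cat >> h.py <<'E'
def pose(s):
    q=s["eef_rot"];return np.array(s["tool_pos"]),R.from_quat([q[1],q[2],q[3],q[0]])
def row(s,pos,az,pitch=0):
    "tool pointing down, tool x at world azimuth az (pitch: nose-up about tool y)"
    p,r=pose(s);c,n=np.cos(az),np.sin(az)
    T=R.from_matrix(np.array([[c,n,0],[n,-c,0],[0,0,-1]]).T)*R.from_rotvec([0,pitch,0])
    return np.r_[r.inv().apply(np.array(pos)-p)*1000,(r.inv()*T).as_rotvec()].round(3).tolist()
E
python3 - <<'E'
from cell import arm
from h import *
s=arm.state()
for a in(([.144,-.634,.47],.223),([.35,-.5,.47],.6),([.52,-.2,.47],1.2),([.473,.2855,.20],1.757)):print(row(s,*a))
E
```

```text
[0.347, 0.179, -238.887, -0.0, -0.0, -0.0]
[230.868, -84.98, -238.847, -0.0, -0.0, -0.377]
[462.967, -339.99, -238.733, -0.0, -0.0, -0.977]
[524.425, -823.754, 31.48, -0.0, -0.0, -1.534]
```

Emit:
servo_tool:
  rows: [0,0,-60,0,0,0,0,0,-120,0,0,0,0,0,-180,0,0,0,0,0,-235,0,0,0,0,0,-240,0,0,0,45,-15,-240,0,0,-0.07,90,-30,-240,0,0,-0.14,140,-50,-240,0,0,-0.22,185,-67,-240,0,0,-0.3,230,-85,-240,0,0,-0.38,265,-125,-240,0,0,-0.46,300,-165,-240,0,0,-0.55]
  hand: 1

```text
clock: 1.9
tool_pos: [0.4004, -0.4049, 0.4698]
eef_rot: [-0.001, 0.926, 0.378, -0.0]
contact_force: [0.5, -0.1, 0.2]
finger_gap: 0.0853
finger_force: 0.0
```

```bash
python3 - <<'E'
from cell import arm
from h import *
s=arm.state()
for a in(([.52,-.2,.47],1.2),([.50,.05,.42],1.5),([.473,.2855,.20],1.757)):print(row(s,*a))
E
```

```text
[228.87, -62.507, -0.069, -0.003, -0.001, -0.424]
[389.71, -254.808, 50.438, -0.002, -0.001, -0.724]
[535.386, -441.225, 270.93, -0.002, -0.001, -0.981]
```

Emit:
servo_tool:
  rows: [57,-15,0,0,0,-0.11,114,-30,0,0,0,-0.21,171,-45,0,0,0,-0.32,229,-62,0,0,0,-0.42,265,-105,10,0,0,-0.5,302,-150,22,0,0,-0.57,340,-195,35,0,0,-0.64,375,-240,46,0,0,-0.7,410,-280,65,0,0,-0.76,440,-318,105,0,0,-0.82,470,-355,145,0,0,-0.87,495,-388,185,0,0,-0.92]

```text
clock: 3.4
tool_pos: [0.4822, 0.2181, 0.2843]
eef_rot: [-0.0, 0.662, 0.75, -0.0]
contact_force: [-0.3, -0.1, 0.3]
finger_gap: 0.0853
finger_force: 0.0
```

```bash
python3 - <<'E'
from cell import arm
from h import *
s=arm.state();print(s["tool_pos"],s["q"])
for a in(([.473,.2855,.12],1.757),([.473,.2855,.017],1.757)):print(row(s,*a))
E
```

```text
[0.48218977 0.21807466 0.2843103 ] [-0.0697379   0.42592016 -0.58464738  1.67956916  0.25641508  1.11457396
 -0.60269994]
[68.065, -0.571, 164.303, -0.001, 0.0, -0.062]
[68.078, -0.468, 267.303, -0.001, 0.0, -0.062]
```

Emit:
servo_tool:
  rows: [25,0,50,0,0,-0.03,50,0,100,0,0,-0.06,68,0,155,0,0,-0.06,68,0,190,0,0,-0.06,68,0,220,0,0,-0.06,68,0,245,0,0,-0.06,68,0,260,0,0,-0.06,68,0,267,0,0,-0.06,68,0,267,0,0,-0.06,68,0,267,0,0,-0.06]

```text
clock: 4.65
tool_pos: [0.4755, 0.2846, 0.0202]
eef_rot: [0.0, 0.64, 0.768, 0.001]
contact_force: [-0.4, 0.6, 0.2]
finger_gap: 0.0855
finger_force: 0.0
```

```bash
python3 - <<'E'
from cell import arm
from h import *
f=arm.grab_frame("side");t=arm.grab_frame("top");c=lambda f,x,y,w,h,k:cv2.resize(f["pixels"][y:y+h,x:x+w],None,fx=k,fy=k,interpolation=cv2.INTER_CUBIC)
a=c(f,270,180,110,140,4);b=c(t,215,160,120,140,3);b=np.pad(b,((0,a.shape[0]-b.shape[0]),(0,0),(0,0)))
cv2.imwrite("pics/g1.png",np.hstack([a,b[:,:350]]))
E
```

```text
(no output)
```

View pics/g1.png

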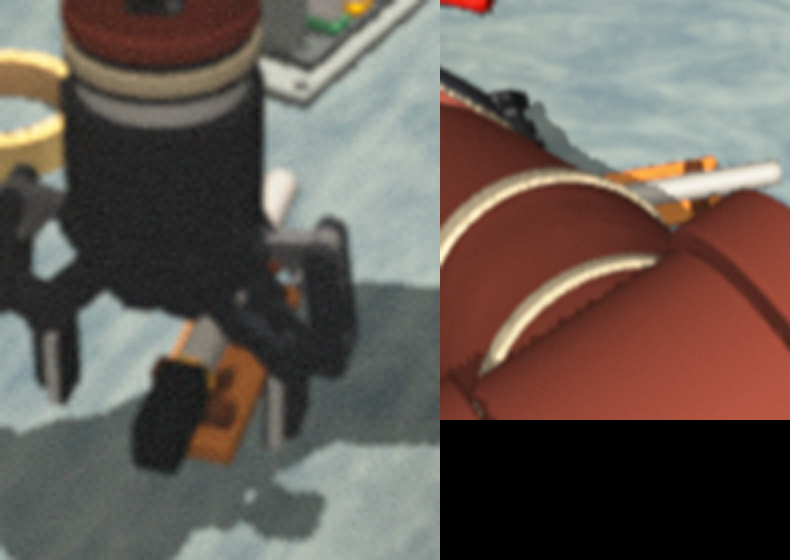

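The handle (170,410) sits between the open fingers (60,360) and (285,410), so I'll close.

Emit:
servo_tool:
  rows: [0,0,0,0,0,0,0,0,0,0,0,0,0,0,0,0,0,0,0,0,0,0,0,0,0,0,0,0,0,0,0,0,0,0,0,0,0,0,0,0,0,0,0,0,0,0,0,0]
  hand: 0
  force: 80

```text
clock: 5.75
tool_pos: [0.4743, 0.2841, 0.0194]
eef_rot: [-0.0, 0.64, 0.768, -0.001]
contact_force: [-4.2, -1.8, 5.3]
finger_gap: 0.0184
finger_force: 79.5
```

Emit:
servo_tool:
  rows: [0,0,-5,0,0,0,0,0,-12,0,0,0,0,0,-25,0,0,0,0,0,-45,0,0,0,0,0,-65,0,0,0,0,0,-80,0,0,0,0,0,-80,0,0,0]

```text
clock: 6.62
tool_pos: [0.4758, 0.2847, 0.1008]
eef_rot: [0.0, 0.64, 0.768, 0.002]
contact_force: [-0.4, 0.6, -1.5]
finger_gap: 0.0189
finger_force: 78.6
```

```bash
python3 - <<'E'
from cell import arm
from h import *
s=arm.state();print(s["tool_pos"],s["contact_force"],s["moment"],s["finger_gap"])
print(row(s,[.601,.178,.085],1.4546))
E
```

```text
[0.47583186 0.28473558 0.10080287] [-0.43865436  0.59013317 -1.5046065 ] [0.07405004 0.02624054 0.03256736] 0.01887635733956577
[-127.62, 103.769, 15.948, 0.003, -0.002, 0.298]
```

Emit:
servo_tool:
  rows: [-20,17,0,0,0,0.05,-42,34,0,0,0,0.1,-64,52,0,0,0,0.15,-85,70,0,0,0,0.2,-107,87,5,0,0,0.25,-127,104,10,0,0,0.3,-127,104,16,0,0,0.3,-127,104,16,0,0,0.3,-127,104,16,0,0,0.3]

```text
clock: 7.75
tool_pos: [0.5993, 0.1795, 0.0834]
eef_rot: [-0.001, 0.747, 0.665, 0.0]
contact_force: [-0.5, 0.3, -1.8]
finger_gap: 0.0188
finger_force: 78.7
```

```bash
python3 - <<'E'
from cell import arm
from h import *
s=arm.state();print(s["tool_pos"],s["eef_rot"],s["clock"])
f=arm.grab_frame("side");t=arm.grab_frame("top");c=lambda f,x,y,w,h,k:cv2.resize(f["pixels"][y:y+h,x:x+w],None,fx=k,fy=k,interpolation=cv2.INTER_CUBIC)
# side crop at 5x of (290..390,120..220); top crop at 6x of (320..440,150..215)
cv2.imwrite("pics/a1.png",np.hstack([c(f,320,120,76,119,5)]));cv2.imwrite("pics/b1.png",c(t,310,145,130,75,6))
g,d=pose(s);G=g-np.array([0,0,-.019]);print(G)
for f_ in(f,t):print(proj(f_,[G,G+[-.1725*np.cos(1.4546),-.1725*np.sin(1.4546),0]]))
E
```

```text
[0.59931821 0.17950707 0.08339132] [-6.59191927e-04  7.46794695e-01  6.65054320e-01  2.90363845e-05] 7.75
[0.59931821 0.17950707 0.10239132]
[[279.11186589 199.47597035]
 [330.06915281 163.77396432]]
[[295.52898145 164.61118712]
 [383.25962079 174.86417218]]
```

View pics/a1.png

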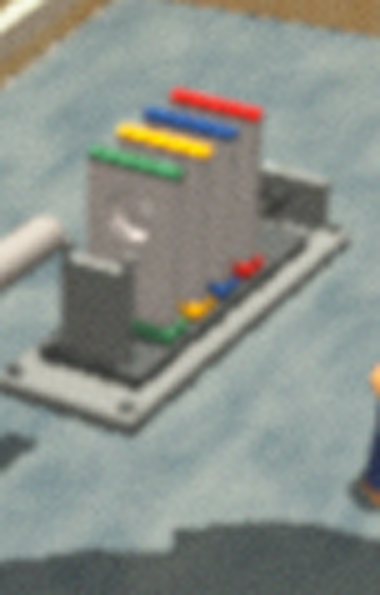

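View pics/b1.png

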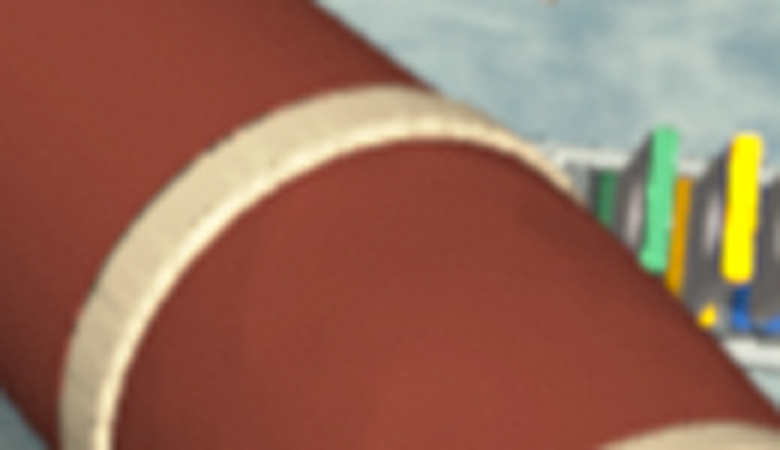

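Side crop: nose tip is near (57,237), lower than predicted at (50,219). The green ring bore is at (130,222). The arm hides the nose from the top camera. I'll lower to line height and measure with the side camera.

Emit:
servo_tool:
  rows: [0,0,10,0,0,0,0,0,20,0,0,0,0,0,20,0,0,0,0,0,20,0,0,0,0,0,20,0,0,0]

```text
clock: 8.48
tool_pos: [0.6005, 0.1783, 0.0636]
eef_rot: [0.0, 0.748, 0.664, 0.0]
contact_force: [-0.2, -0.0, 0.0]
finger_gap: 0.0188
finger_force: 78.6
```

```bash
python3 - <<'E'
from cell import arm
from h import *
s=arm.state();print(s["tool_pos"],s["eef_rot"],s["clock"])
f=arm.grab_frame("side");g=f["pixels"]
cv2.imwrite("pics/a2.png",cv2.resize(g[125:200,295:395],None,fx=8,fy=8,interpolation=cv2.INTER_CUBIC))
E
```

```text
[0.60049214 0.17825255 0.06362576] [7.94473753e-05 7.47554808e-01 6.64200034e-01 3.43296957e-04] 8.475
```

View pics/a2.png

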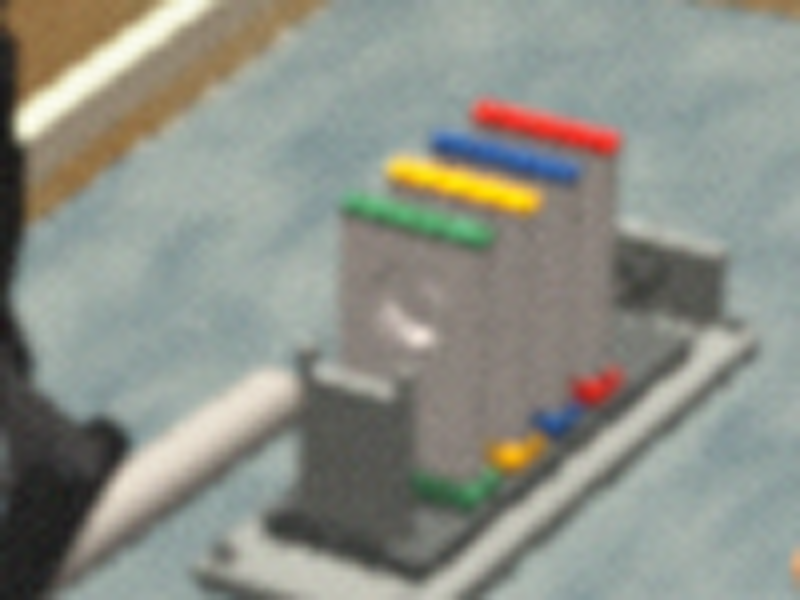

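Side crop: nose axis end is about (290,393) and the green bore centre about (410,308). Green strip front corners are (342,203) and (492,243). I'll compare these with the model.

```bash
python3 - <<'E'
from cell import arm
from h import *
f=arm.grab_frame("side")
C=lambda P:((proj(f,P)-[295,125]+.5)*8-.5).round().tolist()
o=np.array([.574,-.058,0]);a=-1.687;M=np.array([[np.cos(a),-np.sin(a),0],[np.sin(a),np.cos(a),0],[0,0,1]])
L=lambda P:o+np.array(P)@M.T
print("green corners",C(L([[0,.023,.103],[0,-.023,.103],[.008,.023,.103],[.008,-.023,.103]])))
print("yellow back-right, red? ",C(L([[.034,-.023,.103],[.058,-.023,.103]])))
print("bore c",C(L([[0,0,.077]])),"bore l/r/t/b",C(L([[0,.012,.077],[0,-.012,.077],[0,0,.089],[0,0,.065]])))
print("base",C(L([[-.057,.037,.005],[-.057,-.037,.005],[.163,-.037,.005]])))
s=arm.state();p,r=pose(s);X=-r.as_matrix()[:,0];G=p+[0,0,.0166];print("az",np.arctan2(X[1],X[0]),X,"local grip",(G-o)@M,"local nose",(G+.1725*X-o)@M)
Y=r.as_matrix()[:,1]
print("nose",C([G+.1725*X]),"axis",C([G+k*X for k in(.06,.1,.14)]))
n=G+.1725*X
print("sensitivity per mm lat(localy),z",np.array(C([n+.01*M[:,1]]))-C([n]),np.array(C([n+[0,0,.01]]))-C([n]),"x",np.array(C([n+.01*M[:,0]]))-C([n]))
# silhouette of shaft
c=np.array(f["xyz"])
for k in(.06,.1,.14,.1685):
    q=G+k*X;v=np.cross(X,q-c);v/=np.linalg.norm(v);print(k,C([q+.009*v,q-.009*v]))
E
```

```text
green corners [[337.0, 200.0], [478.0, 238.0], [352.0, 189.0], [493.0, 228.0]]
yellow back-right, red?  [[539.0, 194.0], [580.0, 164.0]]
bore c [[405.0, 302.0]] bore l/r/t/b [[369.0, 292.0], [442.0, 313.0], [406.0, 264.0], [404.0, 340.0]]
base [[187.0, 570.0], [407.0, 646.0], [764.0, 338.0]]
az -1.6888136182992892 [-1.17743515e-01 -9.93043970e-01 -3.72893452e-04] local grip [-0.2376964  -0.0010997   0.08026837] local nose [-0.0651967  -0.00141255  0.08020404]
nose [[283.0, 385.0]] axis [[34.0, 565.0], [127.0, 498.0], [216.0, 434.0]]
sensitivity per mm lat(localy),z [[-31. -10.]] [[  0. -33.]] x [[ 20. -15.]]
0.06 [[12.0, 536.0], [55.0, 595.0]]
0.1 [[107.0, 469.0], [148.0, 526.0]]
0.14 [[195.0, 406.0], [236.0, 462.0]]
0.1685 [[256.0, 364.0], [295.0, 418.0]]
```

The model agrees with the image to about 1 mm. I'll correct by +1.5 mm lateral and 3 mm down, then advance into the saddle.

Emit:
servo_tool:
  rows: [0,1.5,3,0,0,0,0,1.5,3,0,0,0,-8,1.5,3,0,0,0,-16,1.5,3,0,0,0,-24,1.5,3,0,0,0,-32,1.5,3,0,0,0,-40,1.5,3,0,0,0,-46,1.5,3,0,0,0,-52,1.5,3,0,0,0,-52,1.5,3,0,0,0]

```text
clock: 9.82
tool_pos: [0.5956, 0.1255, 0.0603]
eef_rot: [0.0, 0.748, 0.664, -0.0]
contact_force: [-0.3, -0.4, -1.2]
finger_gap: 0.0191
finger_force: 78.6
```

Emit:
servo_tool:
  rows: [0,0,0.7,0,0,0,0,0,1.4,0,0,0,0,0,2,0,0,0,0,0,2,0,0,0]

```text
clock: 10.32
tool_pos: [0.5956, 0.1265, 0.0583]
eef_rot: [-0.0, 0.747, 0.664, -0.0]
contact_force: [-0.3, -0.1, -2.1]
finger_gap: 0.019
finger_force: 78.6
```

Emit:
servo_tool:
  rows: [0,0,0.5,0,0,0,0,0,1,0,0,0,0,0,1,0,0,0]

```text
clock: 10.7
tool_pos: [0.5957, 0.1264, 0.0575]
eef_rot: [0.0, 0.748, 0.664, 0.0]
contact_force: [-0.2, -0.8, 0.6]
finger_gap: 0.0188
finger_force: 78.7
```

Saddle-floor contact at axis height 74 mm, as expected. I'll raise 0.8 mm and advance through green and yellow.

Emit:
servo_tool:
  rows: [0,0,-0.8,0,0,0,-6,0,-0.8,0,0,0,-12,0,-0.8,0,0,0,-18,0,-0.8,0,0,0,-24,0,-0.8,0,0,0,-24,0,-0.8,0,0,0]

```text
clock: 11.45
tool_pos: [0.5928, 0.1013, 0.0581]
eef_rot: [0.0, 0.748, 0.664, -0.0]
contact_force: [-1.2, 0.6, -1.5]
finger_gap: 0.0187
finger_force: 78.6
```

Emit:
servo_tool:
  rows: [-5,0,0,0,0,0,-10,0,0,0,0,0,-15,0,0,0,0,0,-20,0,0,0,0,0,-25,0,0,0,0,0,-30,0,0,0,0,0,-30,0,0,0,0,0]

```text
clock: 12.32
tool_pos: [0.5893, 0.0719, 0.0581]
eef_rot: [0.0, 0.748, 0.664, -0.0]
contact_force: [-0.0, -0.1, 0.6]
finger_gap: 0.0189
finger_force: 78.6
```

Nose is through yellow with no contact. A lateral probe before the tight blue ring:

Emit:
servo_tool:
  rows: [0,1,0,0,0,0,0,2,0,0,0,0,0,2,0,0,0,0,0,2,0,0,0,0]

```text
clock: 12.82
tool_pos: [0.5912, 0.0726, 0.0581]
eef_rot: [-0.0, 0.747, 0.664, 0.0]
contact_force: [0.2, -0.1, 0.1]
finger_gap: 0.019
finger_force: 78.6
```

Emit:
servo_tool:
  rows: [0,-1,0,0,0,0,0,-2,0,0,0,0,0,-3,0,0,0,0,0,-4,0,0,0,0,0,-4,0,0,0,0,0,-4,0,0,0,0]

```text
clock: 13.58
tool_pos: [0.5881, 0.0729, 0.0584]
eef_rot: [0.001, 0.747, 0.664, 0.001]
contact_force: [2.3, -1.0, -1.1]
finger_gap: 0.0188
finger_force: 78.6
```

Emit:
servo_tool:
  rows: [0,1.5,0,0,0,0,0,2.6,0,0,0,0,0,2.6,0,0,0,0,-3,2.6,0,0,0,0,-6,2.6,0,0,0,0,-9,2.6,0,0,0,0,-12,2.6,0,0,0,0,-12,2.6,0,0,0,0]

```text
clock: 14.58
tool_pos: [0.5883, 0.0601, 0.0581]
eef_rot: [0.0, 0.748, 0.664, -0.0]
contact_force: [0.5, -0.6, -0.8]
finger_gap: 0.0191
finger_force: 78.6
```

Emit:
servo_tool:
  rows: [-3,0,0,0,0,0,-6,0,0,0,0,0,-9,0,0,0,0,0,-12,0,0,0,0,0,-15,0,0,0,0,0,-15,0,0,0,0,0]

```text
clock: 15.32
tool_pos: [0.5867, 0.0453, 0.0581]
eef_rot: [0.0, 0.748, 0.664, -0.0]
contact_force: [0.2, 0.2, -0.8]
finger_gap: 0.0188
finger_force: 78.6
```

Through blue. Now I'll creep to the red ring in 4 mm steps.

Emit:
servo_tool:
  rows: [-2,0,0,0,0,0,-4,0,0,0,0,0,-4,0,0,0,0,0]

```text
clock: 15.7
tool_pos: [0.5862, 0.0415, 0.0581]
eef_rot: [0.0, 0.748, 0.664, -0.0]
contact_force: [0.3, 0.6, -0.5]
finger_gap: 0.0189
finger_force: 78.7
```

Emit:
servo_tool:
  rows: [-2,0,0,0,0,0,-3.5,0,0,0,0,0,-3.5,0,0,0,0,0]

```text
clock: 16.08
tool_pos: [0.5858, 0.0381, 0.0581]
eef_rot: [0.0, 0.748, 0.664, -0.0]
contact_force: [0.2, -0.3, -0.3]
finger_gap: 0.0191
finger_force: 78.6
```

Emit:
servo_tool:
  rows: [-1,0,0,0,0,0,-2,0,0,0,0,0,-2,0,0,0,0,0]

```text
clock: 16.45
tool_pos: [0.5856, 0.0364, 0.0582]
eef_rot: [-0.0, 0.748, 0.664, 0.0]
contact_force: [0.1, 0.3, -1.2]
finger_gap: 0.0187
finger_force: 78.6
```

Emit:
servo_tool:
  rows: [-1,0,0,0,0,0,-1,0,0,0,0,0,-1,0,0,0,0,0]

```text
clock: 16.82
tool_pos: [0.5855, 0.0361, 0.0582]
eef_rot: [-0.0, 0.747, 0.664, 0.0]
contact_force: [-0.0, 1.8, -0.3]
finger_gap: 0.0188
finger_force: 78.7
```

Red ring contact (1.8 N at y≈0.036). Pressing gently.

Emit:
servo_tool:
  rows: [-1,0,0,0,0,0,-2,0,0,0,0,0,-3,0,0,0,0,0,-3,0,0,0,0,0,-3,0,0,0,0,0]

```text
clock: 17.45
tool_pos: [0.5853, 0.0337, 0.0583]
eef_rot: [-0.0, 0.747, 0.664, 0.001]
contact_force: [0.2, 5.6, 0.2]
finger_gap: 0.0186
finger_force: 78.7
```

Emit:
servo_tool:
  rows: [-1,0,0,0,0,0,-1.6,0,0,0,0,0,-1.6,0,0,0,0,0,-1.6,0,0,0,0,0]

```text
clock: 17.95
tool_pos: [0.5852, 0.033, 0.0585]
eef_rot: [-0.001, 0.747, 0.665, 0.002]
contact_force: [0.7, 6.4, -0.4]
finger_gap: 0.0188
finger_force: 78.7
```

```bash
python3 - <<'E'
from cell import arm
import numpy as np
F=[];P=[]
for i in range(6):
    s=arm.state();F.append(s["contact_force"]);P.append(s["tool_pos"]);arm.grab_frame("side")
print(np.mean(F,0),np.mean(P,0),s["clock"])
E
```

```text
[ 0.30736219  5.90547404 -0.08584701] [0.58521536 0.03299176 0.0584645 ] 18.2
```

Emit:
servo_tool:
  rows: [-1,0,0,0,0,0,-1.8,0,0,0,0,0,-1.8,0,0,0,0,0,-1.8,0,0,0,0,0]

```text
clock: 18.75
tool_pos: [0.5851, 0.0321, 0.0586]
eef_rot: [-0.001, 0.747, 0.665, 0.002]
contact_force: [0.3, 7.4, -0.3]
finger_gap: 0.0186
finger_force: 78.8
```

```bash
python3 - <<'E'
from cell import arm
import numpy as np
F=[];P=[]
for i in range(6):
    s=arm.state();F.append(s["contact_force"]);P.append(s["tool_pos"]);arm.grab_frame("side")
print(np.mean(F,0),np.mean(P,0),s["clock"],s["eef_rot"])
E
```

```text
[ 0.32799405  7.44080777 -0.08730799] [0.58512269 0.03217744 0.05860683] 19.0 [-0.00109953  0.74700873  0.66481003  0.00209029]
```

7.44 N, i.e. about 4 mm. Holding.

Emit:
servo_tool:
  rows: [0,0,0,0,0,0,0,0,0,0,0,0,0,0,0,0,0,0,0,0,0,0,0,0,0,0,0,0,0,0,0,0,0,0,0,0,0,0,0,0,0,0,0,0,0,0,0,0,0,0,0,0,0,0,0,0,0,0,0,0,0,0,0,0,0,0,0,0,0,0,0,0]

```text
clock: 20.55
tool_pos: [0.5851, 0.0322, 0.0586]
eef_rot: [-0.001, 0.747, 0.665, 0.002]
contact_force: [0.2, 7.1, 1.5]
finger_gap: 0.0189
finger_force: 78.8
```

Emit:
servo_tool:
  rows: [2,0,0,0,0,0,4,0,0,0,0,0,6,0,0,0,0,0,6.5,0,0.5,0,0,0,6.5,0,1,0,0,0,6.5,0,1,0,0,0]

```text
clock: 21.3
tool_pos: [0.5856, 0.035, 0.0574]
eef_rot: [0.0, 0.748, 0.664, -0.0]
contact_force: [0.5, 3.7, 0.3]
finger_gap: 0.0184
finger_force: 78.9
```

Emit:
servo_tool:
  rows: [1,0,0,0,0,0,1.5,0,0,0,0,0,1.5,0,0,0,0,0,1.5,0,0,0,0,0]

```text
clock: 21.8
tool_pos: [0.5857, 0.0363, 0.0572]
eef_rot: [0.0, 0.748, 0.664, -0.0]
contact_force: [-0.3, 0.3, 3.1]
finger_gap: 0.0187
finger_force: 79.1
```

Emit:
servo_tool:
  rows: [0,0,-0.5,0,0,0,0,0,-0.5,0,0,0]

```text
clock: 22.05
tool_pos: [0.5856, 0.0363, 0.0574]
eef_rot: [0.0, 0.748, 0.664, -0.0]
contact_force: [-0.1, 0.3, 1.4]
finger_gap: 0.019
finger_force: 78.9
```

Emit:
servo_tool:
  rows: [0,0,0,0,0,0,0,0,0,0,0,0,0,0,0,0,0,0,0,0,0,0,0,0,0,0,0,0,0,0,0,0,0,0,0,0,0,0,0,0,0,0,0,0,0,0,0,0]
  hand: 0.7

```text
clock: 23.05
tool_pos: [0.5857, 0.037, 0.0577]
eef_rot: [-0.0, 0.748, 0.664, 0.0]
contact_force: [-0.2, -0.4, -0.3]
finger_gap: 0.0595
finger_force: 0.0
```

Emit:
servo_tool:
  rows: [0,0,-8,0,0,0,0,0,-25,0,0,0,0,0,-50,0,0,0,0,0,-90,0,0,0,0,0,-140,0,0,0,60,-20,-170,0,0,0,120,-60,-180,0,0,0,180,-100,-180,0,0,0,220,-140,-180,0,0,0,220,-140,-180,0,0,0]

```text
clock: 24.3
tool_pos: [0.4688, 0.277, 0.2399]
eef_rot: [-0.001, 0.745, 0.667, 0.002]
contact_force: [-0.0, -0.5, 0.1]
finger_gap: 0.0597
finger_force: 0.0
```

```bash
python3 - <<'E'
from cell import arm
from h import *
s=arm.state();print(s["tool_pos"],s["clock"],s["contact_force"])
t=arm.grab_frame("top");f=arm.grab_frame("side")
a=cv2.resize(t["pixels"][110:250,270:500],None,fx=3.3,fy=3.3,interpolation=cv2.INTER_CUBIC)[:300]
c=cv2.resize(f["pixels"][130:230,215:425],None,fx=3.6,fy=2.9,interpolation=cv2.INTER_CUBIC)
w=min(a.shape[1],c.shape[1]);cv2.imwrite("pics/e.png",np.vstack([a[:,:w],c[:,:w]]))
E
```

```text
[0.46883333 0.27704701 0.23987024] 24.3 [-0.02161256 -0.45584253  0.09342132]
```

View pics/e.png

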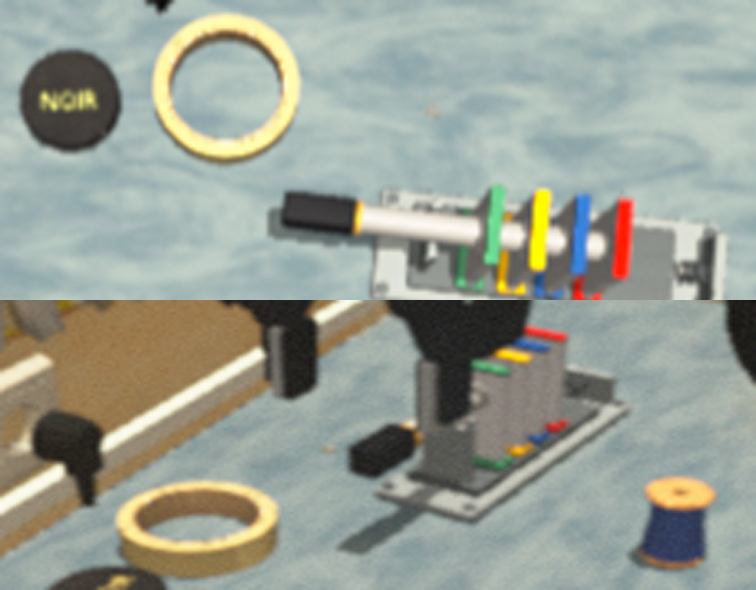

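The pin lies through green, yellow and blue up to red: handle at (320,212), nose near (605,243) in the top half. The tape, tin and spool are undisturbed, and the gripper is clear.

```bash
python3 -c "
from cell import arm
print(arm.job_done())"
```

```text
the job is handed in; nothing more can be done
None
```

The pin went through green, yellow and blue until the red ring stopped it, was pressed to about 7.4 N (about 4 mm of give) for over a second, then released; it lies through the rings with the tape, spool and tin untouched, and the job was handed in at about 24 s of the 51 s limit.

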